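# Second reading on the colour meter: turn the check-tile block and hold the presser arm

## Robot

A 6-joint arm with a two-finger parallel gripper is mounted at the origin on a cart in front of the work surface, level with it; the furniture and walls round the work are solid. World frame = base frame: x ahead of the robot, y to its left, z up, the work surface at z = 0. Lengths are in m, angles in rad, forces in N, time in s.
With the tool pointing down it reaches from about 0.375 to 0.9 m from the base axis. Payload 3.1 kg.
Tool frame: the origin (TCP) lies at the very end of the fingers, on their centre line; the grasp point (between the pads) lies robot.grasp_offset behind it (robot.grasp_offset is the distance from the TCP to the grasp point, in m); z points along the fingers, y is the direction in which the jaws open and shut (so a half turn about z gives the same grasp; the last joint's range is limited). The gripper opens to 87 mm and grips with 3 to 60 N. Pads are 19 mm wide; open, the fingers measure 117 mm over their backs; the gripper's body (75 mm by 190 mm) begins 51 mm behind the grasp point.
Start: joints at [-1.294, 0.527, 1.433, -0, 1.181, -0.178], TCP at [0.275, -0.561, 0.223] pointing down, gripper open.
Joint ranges: [-3.08, 3.08], [-0.75, 2.2], [0.22, 2.44], [-1.43, 4.57], [0, 2.65], [-2.85, 2.85]. Speed limits (rad/s): [2.79, 2.79, 3.14, 3.14, 3.14, 3.14].

## Interface

Orientations are given as a unit quaternion [x, y, z, w].
In Python, from rig import robot gives the robot as it stands.
- The arm moves only by the tool drive_tool, never from a script. Its argument "targets" is one flat list of numbers, 6 for each row, row after row: the shift along the tool's x, y, z in cm, then the turn, a rotation vector about the tool's x, y, z in degrees. A call has 1 to 12 rows; each row is the pose to reach, as a shift and turn from the pose commanded when the call began, along the tool's axes at that moment; what a row does not reach only later rows make up. A row lasts 1/12 s, in which the tool goes at most 41.7 mm and 7.16 degrees, less where a joint would pass 70% of its speed; a pose out of reach is approached as far as the arm can. A call with a gripper value outside its range is refused whole. "grip" is the gripper command: -1 is fully open, 1 is shut, values between are in proportion, set as the call begins (left out, the last holds). The fingers move at their own pace and stop on an object; "squeeze" is the grip in N (left out, the last holds). Time passes only in rows, so rows that repeat a pose let the fingers close. It gives the time, the measured TCP pose, the force and the opening at its end, in the units of the state.
- robot.get_obs(): the state, without advancing time (a new reading comes with each control period).
- robot.camera(name): name is "side" or "top" or "wrist"; returns (picture, depth): 400x640x3 uint8, red, green, blue; 400x640 float32, m along the optical axis (not along the pixel's ray), 0 where there is no reading.
- robot.calibration(name): a dict with "mtx" (3x3 intrinsics, pixels), "R" (3x3) and "t" (3): a world point X has camera coordinates R X + t; the wrist camera has in their place "hand_eye" (4x4, takes a point from camera to tool coordinates, whose origin is the TCP and whose axes are the flange's). Camera axes: x right, y down, z forward; pixel columns grow to the right and rows downward; lengths in m; the calibration is good to about 2 mm. The wrist camera is an equidistant fisheye: a pixel r from the principal point sees the ray r / f radians off the axis. A picture is of the moment at which its call begins: read the wrist's pose just before it. calibration takes no time and is no camera call.
- robot.hand_in(): hands the job in, once; it reports no verdict.
The state is a dict: "time": time; "q": joint angles; "joint_velocities": joint speeds; "joint_torque": joint torques, N m; "position": TCP position; "tool_rot": TCP orientation; "ft_force": force on the tool from outside, world axes, zero at the start; "moment": the same for the moment, N m; "grip_width": finger opening in m.
Only numpy, scipy, OpenCV 4.12 (cv2) and the standard library are available. Lean on these libraries where they do the work, as an engineer would, in place of code of your own. Each camera call takes 0.05 s, during which the arm holds its last target.

## Task

The white reading on the colour meter is done and the check-tile block has been drawn back onto the stage: turn the block so that its green tile faces the meter's port, set it standing upright between the two steel guides with the green tile up against the port, and let go of it. Then swing the sprung presser arm with the blue handle round against its spring until it is on its stop and its plunger presses the block, and hold it there: the program finishes while still holding the arm, since the reading is taken meanwhile. Leave everything else on the bench where it stands.

Things in the scene. Friction and masses are not known exactly. Their poses are not given: they have to be found in the camera images.
- meter: White colour meter with a grey stage plate on its near side, fixed, 290 mm long. Origin at bench level (z = 0) under the nest. x axis: from the stage to the port; y: left seen that way; z up. Stage top 14 mm up, x -125 to +25, y -50 to +50 mm. Nose with the port: front face at x = +25, 84 mm wide, top 58 mm up. Housing behind: from x = +63, 132 mm wide, 105 mm high.
- nest (a point): Where the block's underside centre comes during a reading: on the stage top, above the meter's origin, 25 mm before the port; axes as the meter. Two steel guides, 10 mm high, stand left and right of it with inner faces at y = +-27.5 mm (55 mm apart) from x = -17 to +25 mm; their mouths flare outward from there to x = -31 mm.
- port (a point): Centre of the meter's port, a dark round window 25 mm across in the upright front face of the nose, 37 mm above the bench; axes as the meter.
- block_head (a point): Centre of the square aluminium grip head (24 x 24 mm, 36 mm high) on top of the loose check-tile block; 64 mm above the block's underside, 18 mm below its top. Body below: dark, 50 x 50 mm, 46 mm high, about 0.3 kg. x axis: out of the green tile; +y white, -x grey, -y orange; z up. Starts on the stage about 78 mm before the nest, green 45 to 180 degrees off the port.
- green_face (a point): Centre of the green tile's face, 25 mm from the block's axis and 23 mm above its underside; axes as block_head. A strip of each tile's colour also lies on top of the body at that side. With the block in place this point touches the port's centre.
- presser_arm (a joint): Angle of the presser arm about its upright pivot: 0 rad open (its rest, pointing back from the port), 1.745 rad on the forward stop, lying across behind the nest; turns clockwise seen from above. A spring drives it back: 0.12 N m at 0, 0.5 N m at the stop, and the plunger adds 0.3 N m over the last 0.07 rad: some 8 N at the handle. No catch: it flies back if let go.
- presser_pivot (a point): Point on the arm's upright pivot axis, 37 mm above the bench; at x = -45, y = -60 mm of the meter (to the right of the nest).
- presser_handle (a point): Middle of the round blue upright handle at the arm's end: 14 mm in diameter, 47 to 89 mm above the bench, this point 70 mm up and 105 mm from the pivot axis. x axis: outward along the arm; closing moves it along its -y. Open: at about x -148, y -78 mm of the meter; on the stop: x -45, y +45 mm. The bar below is 12 mm wide, 32 to 42 mm above the bench.
- plunger: Sprung plunger with a black domed foot, 16 mm across, on the front of the presser arm, 60 mm from the pivot, 37 mm above the bench; origin on the bar's centre line. With the arm on its stop and the block against the port it gives about 4 mm and pushes the middle of the block's rear side towards the port with some 5 N.
- timer: White bench timer lying flat, 62 x 62 x 18 mm, origin under its centre. Stays where it is.
- petri_1: Petri dish, 62 mm across, 14 mm high, origin under its centre. Stays where it is.
- petri_2: Petri dish, 62 mm across, 14 mm high, origin under its centre. Stays where it is.
- bottle_37: Reagent bottle with a blue cap, 40 mm across, 87 mm high, origin under its centre. Stays where it is.
- forceps: Steel forceps lying flat, 122 mm long, origin under its centre. Stays where it is.

How it is judged:
On the way:
1. the block stands on the stage between the guides with its green tile within 6 mm of the port, let go, while the presser arm is still open (below 1.0 rad) (x of green_face in the frame of meter above 0.019 m and y of green_face in the frame of meter between -0.006 and 0.006 m and z of green_face in the frame of meter between 0.034 and 0.04 m and angle between the x axis of block_head and the x axis of meter, either way round below 0.1 rad and angle between block_head's own z axis and vertical below 0.06 rad and contact force between the fingers and tile_block below 0.2 N and value of joint presser_arm below 1 rad), for 0.2 s.
At the end, for the whole second after the job is handed in: Fingers hold the presser arm still on its stop (over 1.70 rad, over 2 N on the arm); its plunger presses the block over 2 N; the block, untouched by the fingers, stands on the stage, green tile within 3 mm of the port, 6 mm sideways, square within 0.06 rad (x of green_face in the frame of meter above 0.022 m and y of green_face in the frame of meter between -0.006 and 0.006 m and z of green_face in the frame of meter between 0.034 and 0.04 m and angle between the x axis of block_head and the x axis of meter, either way round below 0.06 rad and angle between block_head's own z axis and vertical below 0.06 rad and contact force between the fingers and tile_block below 0.2 N and value of joint presser_arm above 1.7 rad and velocity of joint presser_arm between -0.1 and 0.1 rad/s and contact force between the fingers and presser_arm above 2 N and contact force between plunger and tile_block above 2 N); the arm keeps its last pose, push and grip.
It fails at once if the block is knocked over (angle between block_head's own z axis and vertical above 0.6 rad).
It fails at once if a bystander (timer, petri dishes, blue-capped bottle or forceps) is pushed more than 30 mm from its place (distance of any of timer, petri_1, petri_2, bottle_37, forceps from where it was at the start of the episode above 0.03 m).
It fails at once if the blue-capped bottle is tipped over (angle between bottle_37's own z axis and vertical above 0.5 rad).
It also fails if it takes over 58 s, if anything falls off the work surface, if the arm or the gripper's body presses on something with over 40 N, if the wrist force passes 120 N, or if a joint passes its speed limit or range.

## Working session

There is one attempt and no reset: what is moved stays moved. The work goes in short steps, Python scripts to look and compute and a tool call to move; the robot and the scene stay as the last step left them, time stands still between calls to the robot, and variables do not carry over. Pictures are saved under pics/ and viewed, and the job is handed in when it is done.

Besides the shell and the picture viewer there is one more tool, called after "Emit:" by a JSON object that holds its "method" and its "body", one argument or row to a line. drive_tool: Moves the arm, as the interface text tells. Its arguments: {"type":"object","properties":{"targets":{"type":"array","items":{"type":"number"}},"grip":{"type":"number"},"squeeze":{"type":"number"}},"required":["targets"]}

```bash
ls; mkdir -p pics; python3 - <<'E'
from rig import robot
import cv2,numpy as np
o=robot.get_obs(); print(o); print(robot.grasp_offset)
for n in("top","side","wrist"):
    c=robot.calibration(n); print(n,c)
    p,d=robot.camera(n); cv2.imwrite(f"pics/{n}0.png",p[:,:,::-1]); np.save(f"{n}0.npy",d)
E
```

```text
pics
{'time': 0.0, 'q': array([-1.29450346e+00,  5.28442363e-01,  1.43390162e+00,  1.80640746e-06,
        1.18138336e+00, -1.78532778e-01]), 'joint_velocities': array([ 0.00114833,  0.00094131,  0.00136395,  0.0002879 , -0.00099567,
       -0.00031346]), 'joint_torque': array([-7.70662245e-04, -4.40053654e+01, -1.76591706e+01,  6.31835335e-02,
        5.81997342e-02, -1.62989122e-04]), 'position': array([ 0.27437272, -0.56074492,  0.22158647]), 'tool_rot': array([ 9.74252477e-01,  2.25457253e-01, -5.13167090e-05, -1.06610749e-03]), 'ft_force': array([ 0.13960982,  0.22185539, -0.22126744]), 'moment': array([ 0.01894197,  0.01394497, -0.04066651]), 'grip_width': 0.08681537118141283}
0.0187
top {'mtx': array([[393.1910727 ,   0.        , 323.48982162],
       [  0.        , 393.1910727 , 206.52730594],
       [  0.        ,   0.        ,   1.        ]]), 'R': array([[ 0.0013067 , -0.99993616,  0.01122361],
       [-0.9967685 , -0.00220385, -0.0802976 ],
       [ 0.08031721, -0.01108242, -0.99670774]]), 't': array([-0.27632855,  0.50040664,  0.99272072])}
side {'mtx': array([[400.80041
[... 164 characters left out ...]
 0.02819763, -0.01734832],
       [ 0.00538825, -0.65556414, -0.75512027],
       [-0.03266554,  0.75461284, -0.65535671]]), 't': array([-0.47715381, -0.12005877,  1.10538391])}
wrist {'mtx': array([[309.70691629,   0.        , 316.93436913],
       [  0.        , 309.70691629, 194.81242281],
       [  0.        ,   0.        ,   1.        ]]), 'hand_eye': array([[-5.03657874e-04, -9.51886432e-01, -3.06450595e-01,
         8.50810434e-02],
       [ 9.99999582e-01, -2.45679412e-04, -8.80398891e-04,
         3.39394097e-04],
       [ 7.62751157e-04, -3.06450911e-01,  9.51886158e-01,
        -1.62866459e-01],
       [ 0.00000000e+00,  0.00000000e+00,  0.00000000e+00,
         1.00000000e+00]])}
```

View pics/top0.png

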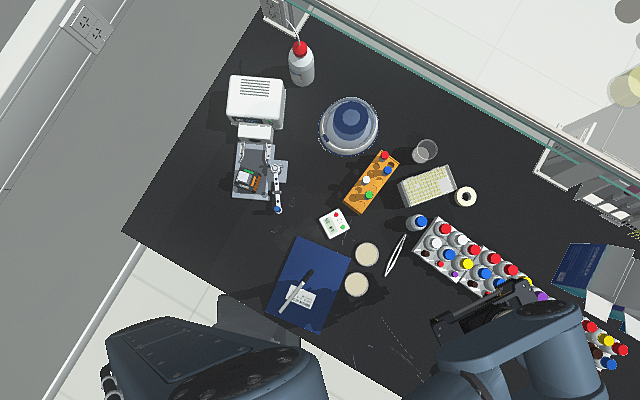

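View pics/side0.png

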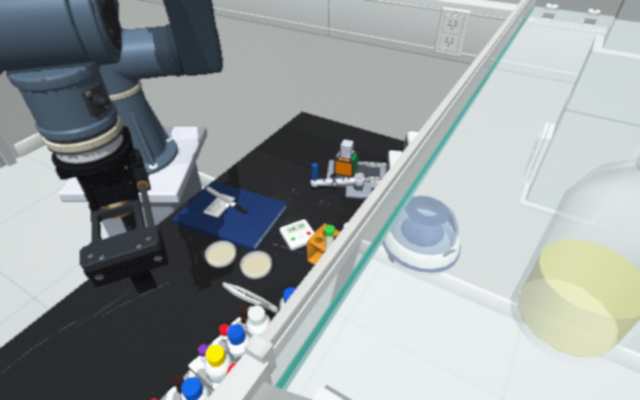

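View pics/wrist0.png

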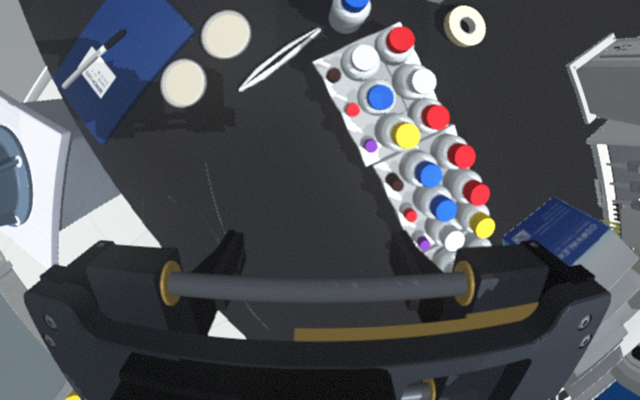

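The top view shows the meter at about (255,100), with its stage below it towards (255,170). The block is at (249,178) and the blue handle at (277,210). Next I'll localise these coarsely with depth.

```bash
cat > h.py <<'E'
import numpy as np,cv2
from scipy.spatial.transform import Rotation as Ro
from rig import robot
def fixw(name,u,v,d):
    c=robot.calibration(name);K=c["mtx"];R=np.array(c["R"]);t=np.array(c["t"])
    u=np.asarray(u,float);v=np.asarray(v,float);d=np.asarray(d,float)
    P=np.stack([(u-K[0,2])/K[0,0]*d,(v-K[1,2])/K[1,1]*d,d],-1)
    return (P-t)@R
def wristT(o):
    T=np.eye(4);T[:3,:3]=Ro.from_quat(o["tool_rot"]).as_matrix();T[:3,3]=o["position"]
    return T@np.array(robot.calibration("wrist")["hand_eye"])
def wristw(T,u,v,d):
    K=robot.calibration("wrist")["mtx"]
    u=np.asarray(u,float);v=np.asarray(v,float);d=np.asarray(d,float)
    x=(u-K[0,2])/K[0,0];y=(v-K[1,2])/K[1,1];r=np.hypot(x,y)+1e-12
    s=np.tan(r)/r
    P=np.stack([x*s*d,y*s*d,d],-1)
    return P@T[:3,:3].T+T[:3,3]
def wristray(T,u,v,z):
    "intersect with world plane z"
    K=robot.calibration("wrist")["mtx"]
    x=(u-K[0,2])/K[0,0];y=(v-K[1,2])/K[1,1];r=np.hypot(x,y)+1e-12
    P=np.array([x*np.sin(r)/r,y*np.sin(r)/r,np.cos(r)])
    w=T[:3,:3]@P; return T[:3,3]+w*(z-T[2,3])/w[2]
def proj(T,X):
    K=robot.calibration("wrist")["mtx"]
    P=(np.asarray(X)-T[:3,3])@T[:3,:3]
    h=np.hypot(P[...,0],P[...,1]);th=np.arctan2(h,P[...,2])
    return np.stack([K[0,2]+K[0,0]*th*P[...,0]/h,K[1,2]+K[1,1]*th*P[...,1]/h],-1)
def rel(o,target_pos,target_R):
    R=Ro.from_quat(o["tool_rot"]); 
    return R.inv().apply(np.array(target_pos)-o["position"])*100, (R.inv()*target_R).as_rotvec(degrees=True)
E
python3 - <<'E'
from h import *
d=np.load("top0.npy")
for n,u,v in [("housing nr L",230,122),("nose top",255,132),("stage BL",236,197),("stage BR",265,197),("stage",240,160),("blockhead",247,176),("handle",277,210),("housing tl",230,80),("bottle",420,221)]:
    print(n,np.round(fixw("top",u,v,d[v,u]),3))
c=cv2.imread("pics/top0.png"); cv2.imwrite("pics/topz.png",cv2.resize(c[60:240,190:330],None,fx=4,fy=4,interpolation=cv2.INTER_CUBIC)[:600])
E
```

```text
housing nr L [ 0.729 -0.025  0.   ]
nose top [ 0.685 -0.103  0.061]
stage BL [ 0.526 -0.048  0.015]
stage BR [ 0.526 -0.124  0.015]
stage [ 0.622 -0.058  0.022]
blockhead [ 0.568 -0.091  0.099]
handle [ 0.487 -0.163  0.089]
housing tl [ 0.802 -0.047  0.103]
bottle [ 0.461 -0.507  0.089]
```

View pics/topz.png

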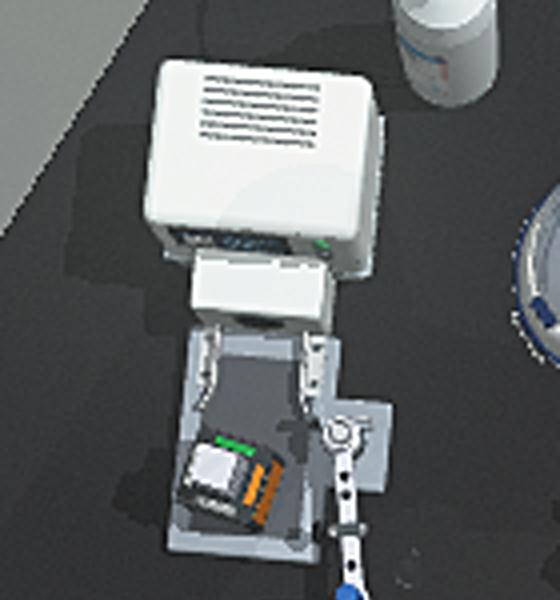

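```bash
python3 - <<'E'
from h import *
o=robot.get_obs()
print(rel(o,[0.49,-0.12,0.30],Ro.from_quat([1,0,0,0])))
E
```

```text
(array([ 38.73818239, -30.15129217,  -7.75826033]), array([-9.79179212e-02,  6.24077397e-03,  2.60570131e+01]))
```

Emit:
{"method": "drive_tool", "body": {
  "targets": [2,-1,-4,0,0,0,5,-4,-7.8,0,0,4,8.5,-6.5,-7.8,0,0,8,12,-9.2,-7.8,0,0,12,15.5,-12,-7.8,0,0,16,19,-14.8,-7.8,0,0,20,22.5,-17.5,-7.8,0,0,24,26,-20.2,-7.8,0,0,26,29.5,-23,-7.8,0,0,26,33,-25.7,-7.8,0,0,26,36.5,-28.4,-7.8,0,0,26,38.7,-30.1,-7.8,0,0,26],
  "grip": -1
}}

```text
time: 1.15
position: [0.4794, -0.1411, 0.3005]
tool_rot: [1.0, 0.0, -0.0, -0.0]
ft_force: [0.9, -0.8, -0.1]
grip_width: 0.087
```

```bash
python3 - <<'E'
from h import *
o=robot.get_obs(); p,d=robot.camera("wrist"); print(o["time"],o["position"],o["tool_rot"],o["q"])
cv2.imwrite("pics/w1.png",p[:,:,::-1]); np.savez("w1.npz",d=d,T=wristT(o))
E
```

```text
1.15 [ 0.47940834 -0.14108474  0.30049753] [ 9.99999917e-01  3.98491529e-04 -8.76082698e-05 -2.06735242e-05] [-5.10163272e-01  2.65460680e-01  1.63765406e+00 -5.24131981e-05
  1.23865099e+00  1.05985317e+00]
```

View pics/w1.png

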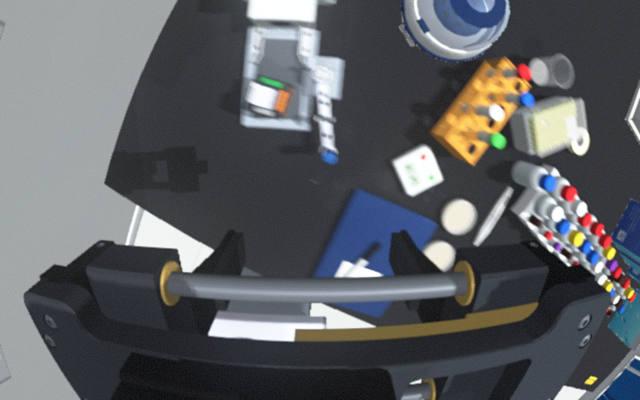

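Emit:
{"method": "drive_tool", "body": {
  "targets": [2,-1,4,0,0,0,4,-3,8,0,0,0,4,-3,12,0,0,0,4,-3,12,0,0,0,4,-3,12,0,0,0]
}}

```text
time: 1.62
position: [0.5166, -0.1119, 0.1776]
tool_rot: [1.0, 0.001, -0.004, -0.002]
ft_force: [0.4, -0.2, 0.4]
grip_width: 0.0868
```

```bash
python3 - <<'E'
from h import *
o=robot.get_obs(); p,d=robot.camera("wrist"); print(o["time"],o["position"],o["tool_rot"],o["q"])
cv2.imwrite("pics/w2.png",p[:,:,::-1]); np.savez("w2.npz",d=d,T=wristT(o))
E
```

```text
1.6167 [ 0.51659888 -0.1118995   0.17763262] [ 9.99989941e-01  9.87265852e-04 -4.03867521e-03 -1.68292550e-03] [-4.24724791e-01  4.63349187e-01  1.71434273e+00 -3.27046325e-04
  9.72647194e-01  1.14428233e+00]
```

View pics/w2.png

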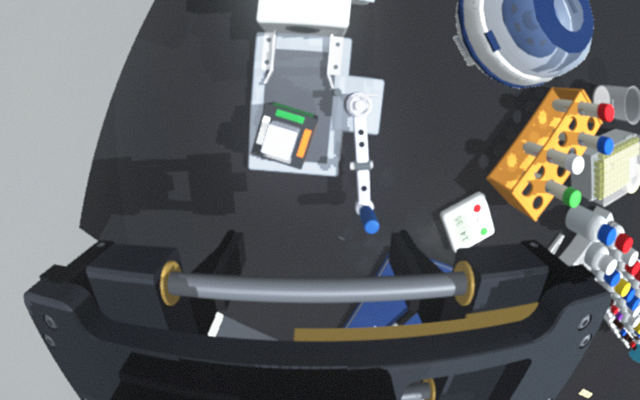

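The wrist view shows the stage from (258,33) to (340,172). The block head is at about (282,138), with the green strip at (290,116), white at (264,130) and orange at (304,144). So green is only about 20° off the port direction, although the text says 45° or more. I'll measure it accurately.

```bash
python3 - <<'E'
from h import *
c=cv2.imread("pics/w2.png"); cv2.imwrite("pics/w2z.png",cv2.resize(c[0:190,220:420],None,fx=4,fy=4,interpolation=cv2.INTER_CUBIC)[:760,:800][:600])
cv2.imwrite("pics/w2zb.png",cv2.resize(c[90:240,220:420],None,fx=4,fy=4,interpolation=cv2.INTER_CUBIC))
E
```

```text
(no output)
```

View pics/w2z.png

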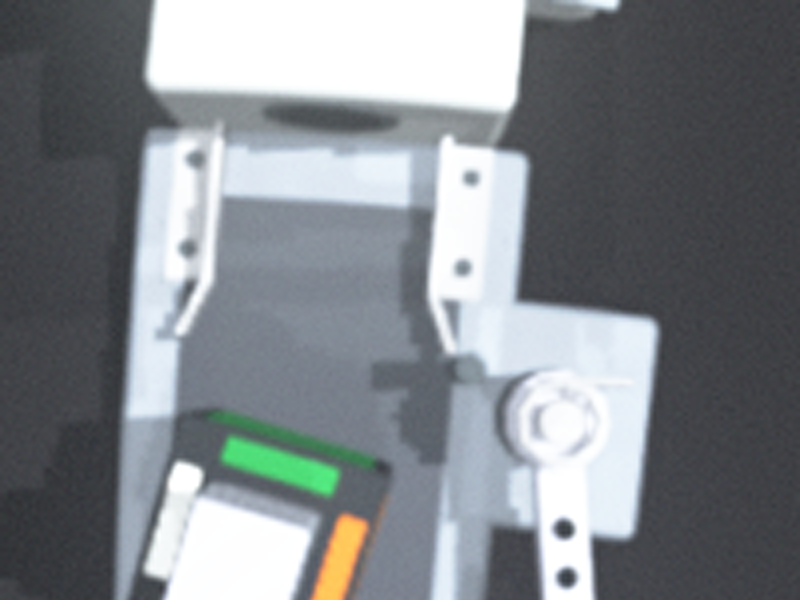

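View pics/w2zb.png

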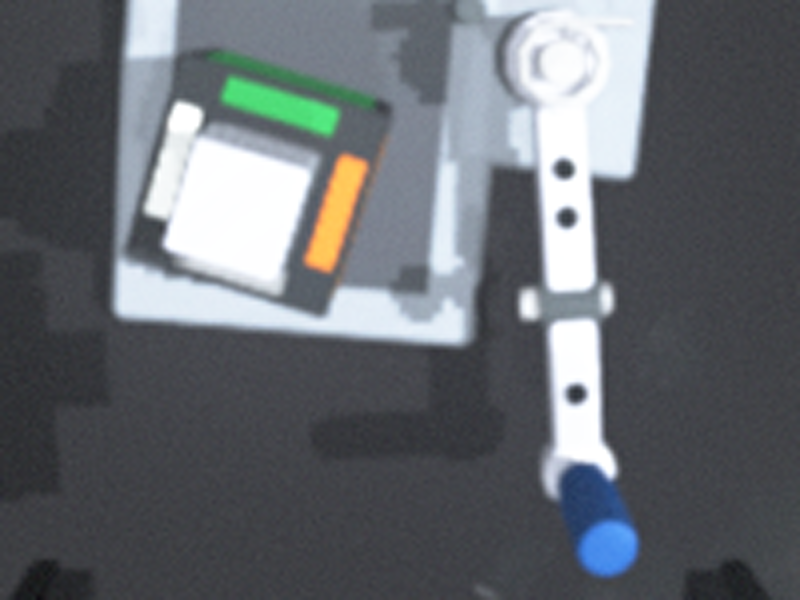

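```bash
cat > meas.py <<'E'
from h import *
import sys
def run(tag):
    z=np.load(tag+".npz");d=z["d"];T=z["T"]
    img=cv2.imread(f"pics/{tag}.png")
    v,u=np.mgrid[0:400,0:640]
    W=wristw(T,u,v,np.maximum(d,1e-6)); W[d<=0]=np.nan
    return img,d,T,W
E
python3 - <<'E'
from meas import *
img,d,T,W=run("w2")
a=lambda x,y,z:wristray(T,220+x/4,y/4,z)
b=lambda x,y,z:wristray(T,220+x/4,90+y/4,z)
P=dict(noseL=a(147,80,.058),noseR=a(515,105,.058),gL1=a(219,130,.024),gL2=a(208,283,.024),gR1=a(443,140,.024),gR2=a(432,295,.024),fL=a(180,333,.024),fR=a(450,352,.024),
 sL=b(115,315,.014),sR=b(470,342,.014),sR2=a(528,152,.014),sL2=a(145,128,.014),piv=b(558,60,.06),handle=b(608,548,.089))
for k,x in P.items(): print(k,np.round(x*1000,1))
def ang(p,q): return np.degrees(np.arctan2(*(q-p)[1::-1]))
print("nose",ang(P['noseR'],P['noseL'])-90,"gL",ang(P['gL2'],P['gL1']),"gR",ang(P['gR2'],P['gR1']),"s near",ang(P['sR'],P['sL'])-90,"sR",ang(P['sR'],P['sR2']),'sL',ang(P['sL'],P['sL2']))
print("depth z checks stage",W[60,290],"nose",W[10,300],"head",W[138,281],"strip",W[116,290],"handle",W[226,371],"pivot",W[105,359])
m=(W[...,2]>.088)&(W[...,0]<.62)&(W[...,0]>.52)&(W[...,1]>-.13)&(W[...,1]<-.05)
m=cv2.morphologyEx(m.astype(np.uint8),cv2.MORPH_OPEN,np.ones((3,3)))
print(m.sum()); 
Q=np.array([wristray(T,x,y,.096)[:2] for y,x in np.argwhere(m)])*1000
r=cv2.minAreaRect(Q.astype(np.float32)); print("head",r,Q.mean(0))
hsv=cv2.cvtColor(img,cv2.COLOR_BGR2HSV)
sub=np.zeros(hsv.shape[:2],bool);sub[95:175,250:330]=1
for n,lo,hi in[("green",50,80),("orange",5,25)]:
    mm=sub&(hsv[...,0]>=lo)&(hsv[...,0]<=hi)&(hsv[...,1]>120)&(hsv[...,2]>150)
    Q=np.array([wristray(T,x,y,.060)[:2] for y,x in np.argwhere(mm)])*1000
    print(n,mm.sum(),cv2.minAreaRect(Q.astype(np.float32)))
E
```

```text
noseL [675.4 -57.   58. ]
noseR [ 668.  -139.6   58. ]
gL1 [669.5 -68.9  24. ]
gL2 [629.5 -66.1  24. ]
gR1 [ 666.  -124.8   24. ]
gR2 [ 625.6 -122.2   24. ]
fL [616.8 -58.8  24. ]
fR [ 611.1 -126.8   24. ]
sL [525.2 -36.3  14. ]
sR [ 517.4 -133.7   14. ]
sR2 [ 665.3 -147.2   14. ]
sL2 [673.3 -48.   14. ]
piv [ 595.3 -149.5   60. ]
handle [ 489.8 -160.9   89. ]
nose -5.163949219961694 gL -3.998976063347037 gR -3.763003268417098 s near -4.5597548393155165 sR -5.2111663160289465 sL -4.4923581008008195
depth z checks stage [ 0.64114932 -0.083433    0.01449691] nose [ 0.68288465 -0.09619873  0.05964893] head [ 0.57003248 -0.0832069   0.09779766] strip [ 0.58499621 -0.08726783  0.0611141 ] handle [ 0.49155443 -0.15963694  0.09072901] pivot [ 0.59513388 -0.14982198  0.05397564]
31239Traceback (most recent call last):
  File "<stdin>", line 14, in <module>
  File "h.py", line 21, in wristray
    K=robot.calibration("wrist")["mtx"]
      ~~~~~~~~~~~~~~~~~^^^^^^^^^
ValueError: time passes only in moves, steps and waits
```

```bash
sed -i 's/^def fixw/CAL={n:robot.calibration(n) for n in("top","side","wrist")}\ndef fixw/; s/robot.calibration(name)/CAL[name]/; s/robot.calibration("wrist")/CAL["wrist"]/' h.py; python3 - <<'E'
from meas import *
img,d,T,W=run("w2")
hsv=cv2.cvtColor(img,cv2.COLOR_BGR2HSV)
sub=np.zeros(hsv.shape[:2],bool);sub[95:175,250:330]=1
m=sub&(W[...,2]>.088)
m=cv2.morphologyEx(m.astype(np.uint8),cv2.MORPH_OPEN,np.ones((3,3)))
Q=np.array([wristray(T,x,y,.096)[:2] for y,x in np.argwhere(m)])*1000
r=cv2.minAreaRect(Q.astype(np.float32)); print("head",r,Q.mean(0))
for n,lo,hi in[("green",50,80),("orange",5,25)]:
    mm=sub&(hsv[...,0]>=lo)&(hsv[...,0]<=hi)&(hsv[...,1]>120)&(hsv[...,2]>150)
    Q=np.array([wristray(T,x,y,.060)[:2] for y,x in np.argwhere(mm)])*1000
    print(n,mm.sum(),cv2.minAreaRect(Q.astype(np.float32)))
# meter fit
a=lambda x,y,z:wristray(T,220+x/4,y/4,z)[:2]*1000
b=lambda x,y,z:wristray(T,220+x/4,90+y/4,z)[:2]*1000
obs=[(25,42,a(147,80,.058)),(25,-42,a(515,105,.058)),(25,27.5,a(219,130,.024)),(-17,27.5,a(208,283,.024)),(25,-27.5,a(443,140,.024)),(-17,-27.5,a(432,295,.024)),
(-125,50,b(115,315,.014)),(-125,-50,b(470,342,.014)),(25,-50,a(528,152,.014)),(25,50,a(145,128,.014))]
A=np.array([[o[0],o[1]] for o in obs],float);B=np.array([o[2] for o in obs])
am=A.mean(0);bm=B.mean(0);U,S,Vt=np.linalg.svd((A-am).T@(B-bm));R=(U@Vt).T
print("yaw",np.degrees(np.arctan2(R[1,0],R[0,0])),"origin",bm-R@am);print(np.round(B-(A@R.T+bm-R@am),1))
o0=bm-R@am
for n,p in[("pivot",(-45,-60)),("hopen",(-148,-78)),("hstop",(-45,45))]: print(n,R@np.array(p)+o0)
E
```

```text
head ((566.5910034179688, -80.79316711425781), (25.20029640197754, 25.367023468017578), 73.62288665771484) [566.77529961 -80.95031288]
green 205 ((584.9484252929688, -86.66143798828125), (26.089563369750977, 6.4696807861328125), 71.65486145019531)
orange 223 ((560.17041015625, -99.04753875732422), (6.902576446533203, 26.952363967895508), 71.60523223876953)
yaw -4.748482262290014 origin [644.87216056 -95.47746925]
[[ 2.2 -1.3]
 [ 1.7 -0.2]
 [-2.6  1.3]
 [-0.7  0.6]
 [-1.5  0.1]
 [-0.  -0.7]
 [ 0.7 -1. ]
 [ 1.2  1.3]
 [-0.3  0.2]
 [-0.6 -0.3]]
pivot [ 595.05970572 -151.54634959]
hopen [ 490.9231605  -160.95804179]
hstop [603.75179565 -46.90674154]
```

```bash
cat >> h.py <<'E'
def down(yaw_deg): return Ro.from_euler('z',yaw_deg,degrees=True)*Ro.from_quat([1,0,0,0])
def show(p,yaw):
    o=robot.get_obs(); s,r=rel(o,p,down(yaw)); print("t",round(o["time"],2),"pos",np.round(o["position"]*1000,1),"F",np.round(o["ft_force"],1),"-> shift cm",np.round(s,2),"turn",np.round(r,2),"w",round(o["grip_width"],4))
E
python3 -c "
from h import *
show([.567,-.081,.11],-18);show([.567,-.081,.066],-18)"
```

```text
t 1.67 pos [ 518.2 -113.1  179.9] F [ 0.8 -0.7 -0.1] -> shift cm [ 4.9  -3.2   6.98] turn [-0.04  0.19 18.07] w 0.0869
t 1.67 pos [ 518.2 -113.1  179.9] F [ 0.8 -0.7 -0.1] -> shift cm [ 4.91 -3.19 11.38] turn [-0.04  0.19 18.07] w 0.0869
```

Emit:
{"method": "drive_tool", "body": {
  "targets": [1,-0.8,0,0,0,6,3,-2,0,0,0,12,4.9,-3.2,2,0,0,18,4.9,-3.2,5,0,0,18,4.9,-3.2,7,0,0,18,4.9,-3.2,7,0,0,18,4.9,-3.2,7,0,0,18]
}}

```text
time: 2.25
position: [0.5686, -0.0821, 0.1122]
tool_rot: [0.988, -0.156, 0.001, 0.0]
ft_force: [-0.1, 0.1, 0.6]
grip_width: 0.0865
```

```bash
python3 - <<'E'
from h import *
o=robot.get_obs(); p,d=robot.camera("wrist")
cv2.imwrite("pics/w3.png",p[:,:,::-1]); np.savez("w3.npz",d=d,T=wristT(o))
show([.567,-.081,.066],-18)
E
```

```text
t 2.3 pos [569.4 -82.4 113. ] F [-0.1 -0.2  0.3] -> shift cm [-0.29 -0.05  4.69] turn [ 0.01 -0.23 -0.  ] w 0.0868
```

View pics/w3.png

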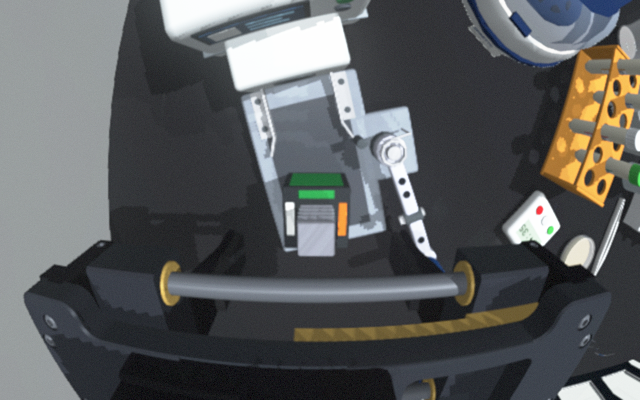

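```bash
cat > blk.py <<'E'
from meas import *
def block(tag,zb=0.014):
    img,d,T,W=run(tag)
    hsv=cv2.cvtColor(img,cv2.COLOR_BGR2HSV)
    sub=np.zeros(hsv.shape[:2],bool);sub[40:262,250:390]=1
    zt=zb+.046
    C=[]
    for n,lo,hi in[("green",50,80),("orange",8,22)]:
        mm=sub&(hsv[...,0]>=lo)&(hsv[...,0]<=hi)&(hsv[...,1]>120)&(hsv[...,2]>170)
        nn,l,s,c=cv2.connectedComponentsWithStats(mm.astype(np.uint8)); i=1+s[1:,4].argmax(); 
        Q=np.array([wristray(T,x,y,zt)[:2] for y,x in np.argwhere(l==i)])*1000
        r=cv2.minAreaRect(Q.astype(np.float32)); print(n,s[i],np.round(r[0],1),np.round(r[1],1),round(r[2],1)); C.append(np.array(r[0]))
    return C
if __name__=="__main__":
    block(sys.argv[1])
    img,d,T,W=run(sys.argv[1])
    c=cv2.resize(img[:270,180:430],None,fx=2.2,fy=2.2,interpolation=cv2.INTER_CUBIC);cv2.imwrite(f"pics/{sys.argv[1]}z.png",c)
E
python3 blk.py w3
```

```text
green [300 191  34   7 212] [584.5 -86.9] [24.1  4.6] 72.0
orange [338 203   9  33 278] [559.6 -98.9] [ 6.1 26.2] 73.4
```

View pics/w3z.png

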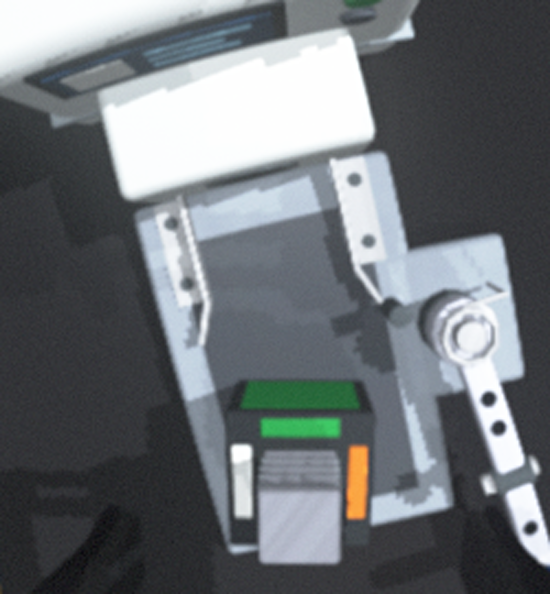

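Emit:
{"method": "drive_tool", "body": {
  "targets": [-0.3,0,1.5,0,0,0,-0.3,0,3.2,0,0,0,-0.3,0,4.7,0,0,0,-0.3,0,4.7,0,0,0,-0.3,0,4.7,0,0,0]
}}

```text
time: 2.72
position: [0.5662, -0.0809, 0.0653]
tool_rot: [0.988, -0.156, 0.001, 0.0]
ft_force: [0.3, -0.0, -0.1]
grip_width: 0.0873
```

Emit:
{"method": "drive_tool", "body": {
  "targets": [0,0,0,0,0,0,0,0,0,0,0,0,0,0,0,0,0,0,0,0,0,0,0,0,0,0,0,0,0,0,0,0,0,0,0,0,0,0,0,0,0,0,0,0,0,0,0,0],
  "grip": 1,
  "squeeze": 20
}}

```text
time: 3.38
position: [0.5652, -0.0801, 0.0635]
tool_rot: [0.988, -0.156, -0.0, -0.0]
ft_force: [0.4, 0.2, 0.6]
grip_width: 0.0418
```

```bash
python3 -c "
from h import *
o=robot.get_obs();print(down(-18).inv()*Ro.from_quat(o['tool_rot']) and (down(-18).inv()*Ro.from_quat(o['tool_rot'])).as_rotvec(degrees=True))
show([.567,-.081,.066],-18)"
```

```text
[ 2.57264454e-05 -8.44939414e-03 -6.26728683e-02]
t 3.38 pos [565.2 -80.1  63.5] F [0.4 0.2 0.6] -> shift cm [ 0.2   0.03 -0.25] turn [-0.    0.01  0.06] w 0.0418
```

Emit:
{"method": "drive_tool", "body": {
  "targets": [0,0,0,0,0,0,0,0,0,0,0,0,0,0,0,0,0,0,0,0,0,0,0,0,0,0,0,0,0,0,0,0,0,0,0,0]
}}

```text
time: 3.88
position: [0.5652, -0.0801, 0.0635]
tool_rot: [0.988, -0.156, -0.0, -0.0]
ft_force: [-0.5, 0.1, -1.3]
grip_width: 0.0239
```

```bash
python3 -c "
from h import *
show([.6384,-.095,.0835],-4.7)"
```

```text
t 3.88 pos [565.2 -80.1  63.5] F [-0.5  0.1 -1.3] -> shift cm [ 7.42 -0.84 -2.  ] turn [  0.     0.   -13.24] w 0.0239
```

Emit:
{"method": "drive_tool", "body": {
  "targets": [0,0,-1,0,0,0,0,0,-2,0,0,0,1.2,-0.1,-2,0,0,-3,2.7,-0.3,-2,0,0,-6,4.2,-0.5,-2,0,0,-9,5.7,-0.7,-2,0,0,-12,7,-0.8,-2,0,0,-13.2,7.4,-0.8,-2,0,0,-13.2,7.4,-0.8,-2,0,0,-13.2,7.4,-0.8,-2,0,0,-13.2,7.4,-0.8,-2,0,0,-13.2]
}}

```text
time: 4.8
position: [0.6366, -0.0948, 0.0835]
tool_rot: [0.999, -0.042, -0.001, -0.0]
ft_force: [-0.5, -0.5, -3.1]
grip_width: 0.0239
```

```bash
python3 - <<'E'
from h import *
o=robot.get_obs(); p,d=robot.camera("wrist")
cv2.imwrite("pics/w4.png",p[:,:,::-1]); np.savez("w4.npz",d=d,T=wristT(o))
show([.6384,-.095,.0835],-4.7)
E
python3 blk.py w4
```

```text
t 4.85 pos [636.7 -94.8  83.5] F [-0.6 -0.2 -2.8] -> shift cm [ 0.17  0.   -0.  ] turn [-0.03  0.11 -0.06] w 0.0241Traceback (most recent call last):
  File "blk.py", line 15, in <module>
    block(sys.argv[1])
    ~~~~~^^^^^^^^^^^^^
  File "blk.py", line 10, in block
    nn,l,s,c=cv2.connectedComponentsWithStats(mm.astype(np.uint8)); i=1+s[1:,4].argmax();
                                                                        ~~~~~~~~~~~~~~^^
ValueError: attempt to get argmax of an empty sequence
```

```bash
python3 - <<'E'
import cv2
img=cv2.imread("pics/w4.png")
cv2.imwrite("pics/w4z.png",cv2.resize(img[90:290,180:440],None,fx=3,fy=3,interpolation=cv2.INTER_CUBIC))
E
```

```text
(no output)
```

View pics/w4z.png

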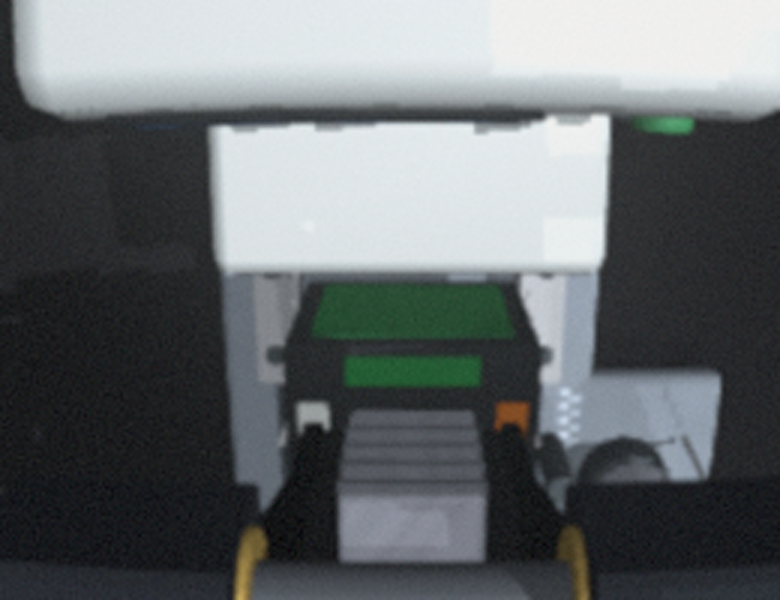

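View pics/w4.png

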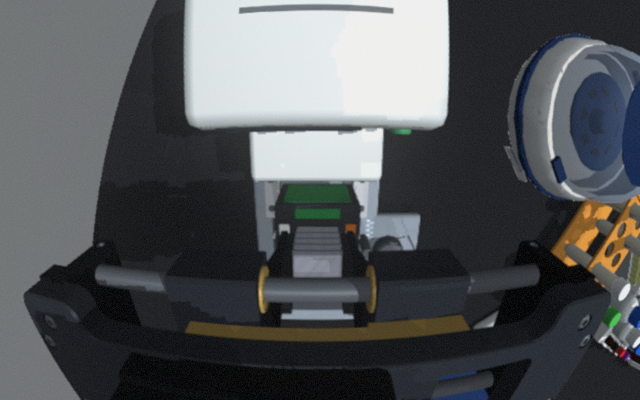

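```bash
python3 - <<'E'
from meas import *
img,d,T,W=run("w4")
a=lambda x,y,z:wristray(T,180+x/3,90+y/3,z)[:2]*1000
th=np.radians(-4.75);ex=np.array([np.cos(th),np.sin(th)]);ey=np.array([-ex[1],ex[0]]);o=np.array([644.9,-95.5])
f=lambda p:np.round([(p-o)@ex,(p-o)@ey],1)
for n,p in dict(noseL=a(216,266,.058),noseR=a(604,266,.058),stripL=a(345,371,.080),stripR=a(481,371,.080),wh=a(314,404,.080),orr=a(512,404,.080),tileTL=a(322,283,.080-.0465+.004),gtl=a(312,338,.0775),gtr=a(514,338,.0775),guideLout=a(257,300,.014),
  bodyTL=a(300,345,.08),bodyTR=a(527,345,.08)).items(): print(n,f(p))
m=(W[...,2]>.05)&(W[...,2]<.07)
for r in (150,165,175): 
    c=np.where(m[r,200:420])[0]+200; print(r,c.min(),c.max(),f(W[r,c.min(),:2]*1000),f(W[r,c.max(),:2]*1000))
for u in(300,318,335):
  print([ (v,f(W[v,u,:2]*1000),round(W[v,u,2]*1000)) for v in range(168,210,4)])
E
```

```text
noseL [27.  41.5]
noseR [ 27. -41.]
stripL [11.8 12.7]
stripR [ 11.8 -13.5]
wh [ 4.9 18.9]
orr [  4.9 -19.8]
tileTL [17.2 20.9]
gtl [17.7 19.1]
gtr [ 17.7 -19.9]
guideLout [ 5.9 40.7]
bodyTL [17.2 21.2]
bodyTR [ 17.1 -22.2]
150 250 381 [45.4 42. ] [ 45.5 -39.9]
165 251 381 [35.7 41.8] [ 35.  -41.1]
175 251 380 [28.7 42.6] [ 28.9 -40.4]
[(168, array([33.8, 10.6]), 58), (172, array([31.3, 10.6]), 59), (176, array([28.8, 10.6]), 59), (180, array([26.2, 10.6]), 59), (184, array([18.2, 11.8]), 40), (188, array([18.1, 11.3]), 50), (192, array([17.9, 10.8]), 58), (196, array([17.9, 10.4]), 66), (200, array([18.4,  9.9]), 75), (204, array([17.5,  9.7]), 79), (208, array([15.5,  9.7]), 80)]
[(168, array([34. , -0.6]), 59), (172, array([31.3, -0.6]), 59), (176, array([28.7, -0.6]), 59), (180, array([25.8, -0.7]), 57), (184, array([18.3, -0.7]), 40), (188, array([17.9, -0.7]), 49), (192, array([17.8, -0.7]), 57), (196, array([17.5, -0.6]), 65), (200, array([18.2, -0.6]), 74), (204, array([17.7, -0.6]), 80), (208, array([15.4, -0.6]), 80)]
[(168, array([ 33.8, -11.2]), 58), (172, array([ 31.3, -11.3]), 58), (176, array([ 28.9, -11.3]), 59), (180, array([ 25.7, -11.4]), 57), (184, array([ 18.4, -12.4]), 41), (188, array([ 18.3, -11.9]), 50), (192, array([ 17.6, -11.6]), 57), (196, array([ 17.9, -11.1]), 66), (200, array([ 18.3, -10.6]), 74), (204, array([ 17.5, -10.3]), 79), (208, array([ 15.4, -10.3]), 80)]
```

Emit:
{"method": "drive_tool", "body": {
  "targets": [0,-0.07,0.7,0,0,0,0,-0.07,1.3,0,0,0,0,-0.07,1.7,0,0,0,0,-0.07,1.9,0,0,0,0,-0.07,1.9,0,0,0]
}}

```text
time: 5.27
position: [0.6376, -0.0944, 0.0639]
tool_rot: [0.999, -0.041, -0.001, -0.0]
ft_force: [0.9, -0.1, -3.3]
grip_width: 0.0236
```

```bash
python3 - <<'E'
from h import *
o=robot.get_obs(); p,d=robot.camera("wrist")
cv2.imwrite("pics/w5.png",p[:,:,::-1]); np.savez("w5.npz",d=d,T=wristT(o))
print(o["moment"])
show([.6449,-.095,.0635],-4.7)
cv2.imwrite("pics/w5z.png",cv2.resize(p[90:290,180:440,::-1],None,fx=3,fy=3,interpolation=cv2.INTER_CUBIC))
E
```

```text
[ 0.00547926 -0.01874871  0.03336117]
t 5.32 pos [638.  -94.5  64.1] F [ 0.6  1.  -3.1] -> shift cm [ 0.69 -0.01  0.06] turn [-0.01  0.03 -0.04] w 0.0239
```

View pics/w5z.png

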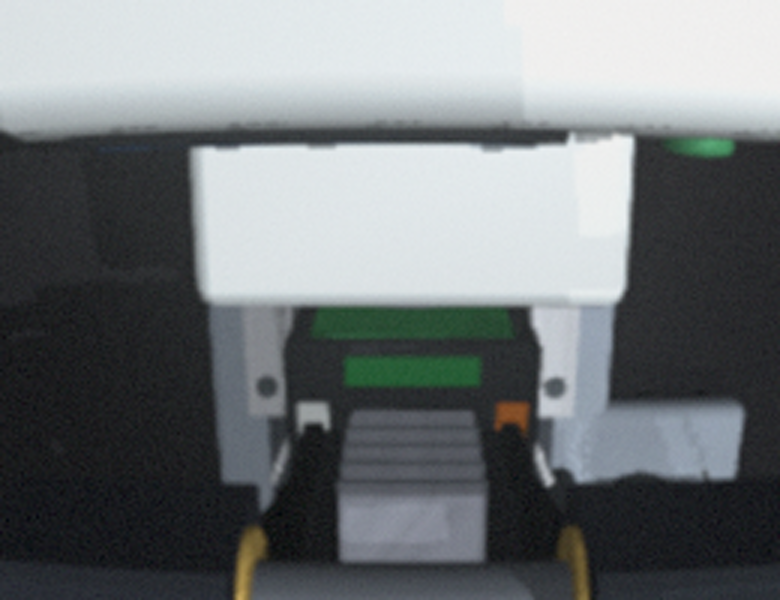

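Emit:
{"method": "drive_tool", "body": {
  "targets": [0.2,0,0,0,0,0,0.4,0,0,0,0,0,0.55,0,0.05,0,0,0,0.65,0,0.05,0,0,0,0.7,0,0.05,0,0,0,0.7,0,0.05,0,0,0]
}}

```text
time: 5.82
position: [0.6435, -0.095, 0.0638]
tool_rot: [0.999, -0.041, -0.002, -0.0]
ft_force: [-5.2, -0.6, 0.4]
grip_width: 0.0239
```

```bash
python3 - <<'E'
from meas import *
o=robot.get_obs(); p,d=robot.camera("wrist")
cv2.imwrite("pics/w6.png",p[:,:,::-1]); np.savez("w6.npz",d=d,T=wristT(o))
show([.6449,-.095,.0635],-4.7)
img,d,T,W=run("w6")
th=np.radians(-4.75);ex=np.array([np.cos(th),np.sin(th)]);ey=np.array([-ex[1],ex[0]]);oo=np.array([644.9,-95.5])
f=lambda p:np.round([(p-oo)@ex,(p-oo)@ey],1)
for u in(300,318,335):
  print([ (v,f(W[v,u,:2]*1000),round(W[v,u,2]*1000)) for v in range(180,216,3)])
cv2.imwrite("pics/w6z.png",cv2.resize(p[90:290,180:440,::-1],None,fx=3,fy=3,interpolation=cv2.INTER_CUBIC))
E
```

```text
t 5.87 pos [643.5 -95.   63.9] F [-4.6  0.1 -0.3] -> shift cm [ 0.14 -0.01  0.04] turn [-0.01  0.21 -0.02] w 0.024
[(180, array([38.1, 10. ]), 58), (183, array([36.8,  9.9]), 59), (186, array([34.9, 10. ]), 59), (189, array([33.1, 10. ]), 59), (192, array([31.5, 10. ]), 59), (195, array([29.8, 10. ]), 60), (198, array([27.4, 10.2]), 58), (201, array([25.1, 10.3]), 56), (204, array([24.5, 10.1]), 60), (207, array([23.4, 10. ]), 62), (210, array([21.1, 10.1]), 61), (213, array([19.6, 10.1]), 62)]
[(180, array([38.2, -0.2]), 58), (183, array([36.5, -0.2]), 58), (186, array([34.5, -0.2]), 58), (189, array([32.8, -0.2]), 58), (192, array([31.4, -0.2]), 59), (195, array([29.5, -0.2]), 59), (198, array([27.6, -0.2]), 58), (201, array([24.5, -0.2]), 55), (204, array([24.9, -0.2]), 61), (207, array([23.1, -0.2]), 61), (210, array([21.2, -0.2]), 61), (213, array([19.1, -0.2]), 60)]
[(180, array([38.3, -9.7]), 59), (183, array([36.3, -9.8]), 58), (186, array([34.6, -9.8]), 58), (189, array([33.2, -9.8]), 59), (192, array([31.3, -9.8]), 59), (195, array([29.4, -9.9]), 59), (198, array([ 27.4, -10. ]), 58), (201, array([ 25. , -10.1]), 56), (204, array([24.6, -9.9]), 60), (207, array([23.2, -9.8]), 61), (210, array([21.3, -9.9]), 61), (213, array([19.8, -9.9]), 62)]
```

View pics/w6z.png

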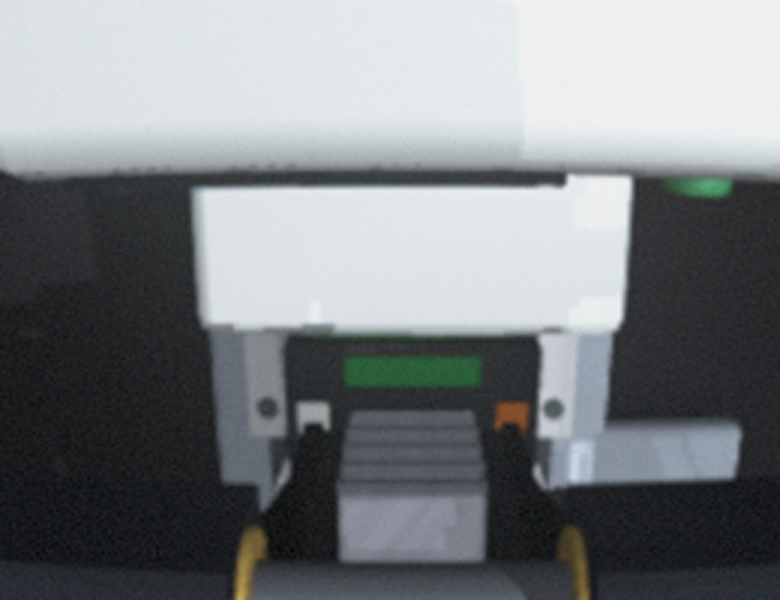

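Emit:
{"method": "drive_tool", "body": {
  "targets": [0,0,0.03,0,0,0,0,0,0.03,0,0,0,0,0,0.03,0,0,0,0,0,0.03,0,0,0,0,0,0.03,0,0,0,0,0,0.03,0,0,0,0,0,0.03,0,0,0,0,0,0.03,0,0,0],
  "grip": -0.2
}}

```text
time: 6.53
position: [0.6452, -0.0952, 0.0638]
tool_rot: [0.999, -0.041, 0.0, -0.0]
ft_force: [0.3, 1.3, 0.3]
grip_width: 0.0519
```

Emit:
{"method": "drive_tool", "body": {
  "targets": [0,0,0,0,0,0,0,0,0,0,0,0,0,0,-2,0,0,0,0,0,-5,0,0,0,0,0,-8,0,0,0,-1,0,-10,0,0,0,-4,0,-10,0,0,0,-7,0,-10,0,0,0,-9,0,-10,0,0,0,-9,0,-10,0,0,0]
}}

```text
time: 7.37
position: [0.5501, -0.0862, 0.1636]
tool_rot: [0.999, -0.041, -0.003, -0.001]
ft_force: [-0.4, 0.5, -0.5]
grip_width: 0.0521
```

```bash
python3 - <<'E'
from meas import *
o=robot.get_obs(); p,d=robot.camera("wrist")
cv2.imwrite("pics/w7.png",p[:,:,::-1]); np.savez("w7.npz",d=d,T=wristT(o))
show([.50,-.16,.12],-4.7)
print(o["q"])
E
python3 blk.py w7
```

```text
t 7.42 pos [553.3 -87.2 163.9] F [ 0.  -0.3  0. ] -> shift cm [-4.7  7.7  4.4] turn [-0.03  0.11 -0.07] w 0.0525
[-3.56033976e-01  5.16335247e-01  1.65909694e+00 -3.50036472e-04
  9.72911057e-01  1.29786994e+00]
green [304  60  31   7 211] [664.5 -97.3] [25.2  5.3] 85.3
orange [338  71   8  31 244] [ 643.3 -114.6] [ 6.  25.9] 85.6
```

View pics/w7.png

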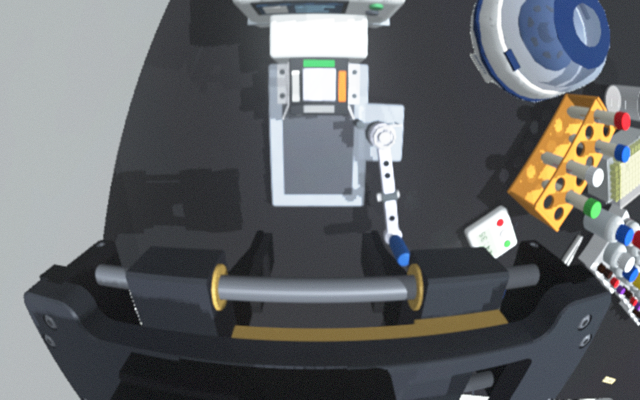

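Emit:
{"method": "drive_tool", "body": {
  "targets": [-1,1,0,0,0,-7,-2,3,0,0,0,-14,-3.5,5,0,0,0,-21,-4.7,7.7,1,0,0,-28,-4.7,7.7,2,0,0,-35,-4.7,7.7,3,0,0,-42,-4.7,7.7,3,0,0,-49,-4.7,7.7,3,0,0,-56,-4.7,7.7,3,0,0,-63,-4.7,7.7,3,0,0,-70,-4.7,7.7,3,0,0,-77,-4.7,7.7,3,0,0,-84]
}}

```text
time: 8.42
position: [0.5041, -0.1615, 0.1338]
tool_rot: [0.768, 0.64, 0.0, 0.001]
ft_force: [0.3, 0.0, -0.3]
grip_width: 0.0522
```

Emit:
{"method": "drive_tool", "body": {
  "targets": [0,0,0,0,0,-7,0,0,0,0,0,-14,0,0,0,0,0,-21,0,0,0,0,0,-28,0,0,0,0,0,-35,0,0,0,0,0,-42,0,0,0,0,0,-49,0,0,0,0,0,-56,0,0,0,0,0,-63,0,0,0,0,0,-70,0,0,0,0,0,-77,0,0,0,0,0,-84]
}}

```text
time: 9.42
position: [0.5041, -0.1615, 0.1338]
tool_rot: [0.143, 0.99, -0.0, 0.001]
ft_force: [-0.4, 0.7, -0.4]
grip_width: 0.0522
```

```bash
python3 - <<'E'
from meas import *
show([.4905,-.1605,.11],185.2);print(robot.get_obs()["q"])
E
```

```text
t 9.42 pos [ 504.1 -161.5  133.8] F [-0.4  0.7 -0.4] -> shift cm [ 1.34 -0.29  2.38] turn [ -0.05   0.13 -21.6 ] w 0.0522
[-5.21344504e-01  5.27446720e-01  1.75860697e+00  1.71167568e-04
  8.53086917e-01 -1.80607060e+00]
```

Emit:
{"method": "drive_tool", "body": {
  "targets": [0.5,-0.1,0,0,0,-7,1,-0.2,0,0,0,-14,1.3,-0.3,1,0,0,-21,1.3,-0.3,2,0,0,-21.6,1.3,-0.3,2.2,0,0,-21.6,1.3,-0.3,2.2,0,0,-21.6]
}}

```text
time: 9.92
position: [0.4893, -0.1598, 0.1108]
tool_rot: [-0.041, 0.999, 0.0, -0.0]
ft_force: [0.1, 0.3, -0.0]
grip_width: 0.0525
```

```bash
python3 - <<'E'
from meas import *
o=robot.get_obs(); p,d=robot.camera("wrist")
cv2.imwrite("pics/w8.png",p[:,:,::-1]); np.savez("w8.npz",d=d,T=wristT(o))
q,d2=robot.camera("top"); cv2.imwrite("pics/top8.png",cv2.resize(q[100:250,190:340,::-1],None,fx=4,fy=4)); np.save("top8.npy",d2)
show([.4905,-.1605,.11],185.2);print(o["q"])
for X in ([.4905,-.1605,.089],[.4905,-.1605,.047]): print(proj(wristT(o),np.array(X)))
E
```

```text
t 10.02 pos [ 489.6 -160.   111.6] F [-0.2 -0.8 -0.3] -> shift cm [-0.09 -0.06  0.16] turn [-0.01  0.02 -0.43] w 0.0524
[-5.33159856e-01  5.52122139e-01  1.80891426e+00  1.66719908e-04
  7.81666299e-01 -2.18623345e+00]
[315.93112186 232.84031202]
[316.02338626 210.31588993]
```

View pics/w8.png

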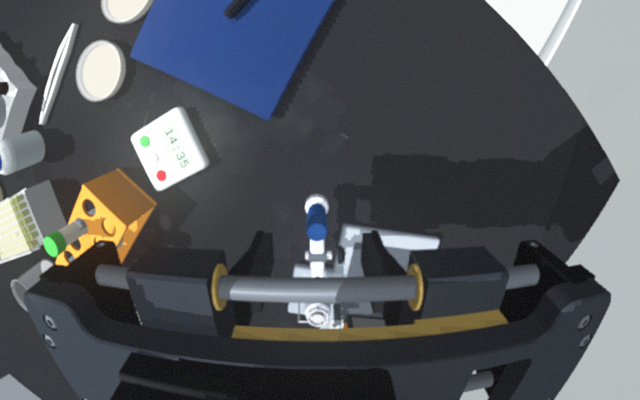

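View pics/top8.png

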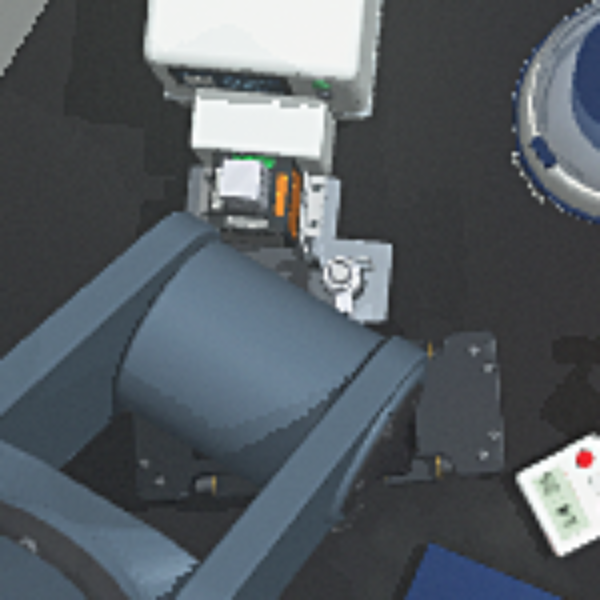

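Emit:
{"method": "drive_tool", "body": {
  "targets": [-0.1,0,2,0,0,0,-0.1,0,4,0,0,0,-0.1,0,5.5,0,0,0,-0.1,0,5.5,0,0,0]
}}

```text
time: 10.35
position: [0.4889, -0.159, 0.0548]
tool_rot: [-0.042, 0.999, 0.001, -0.002]
ft_force: [0.1, -0.5, 0.2]
grip_width: 0.0521
```

Emit:
{"method": "drive_tool", "body": {
  "targets": [0,0,0,0,0,0,0,0,0,0,0,0,0,0,0,0,0,0,0,0,0,0,0,0,0,0,0,0,0,0,0,0,0,0,0,0,0,0,0,0,0,0,0,0,0,0,0,0,0,0,0,0,0,0],
  "grip": 1,
  "squeeze": 20
}}

```text
time: 11.1
position: [0.4901, -0.16, 0.0571]
tool_rot: [-0.042, 0.999, -0.0, 0.0]
ft_force: [-0.2, -1.2, 2.6]
grip_width: 0.0133
```

```bash
python3 - <<'E'
from h import *
o=robot.get_obs();print(o["q"])
R=Ro.from_quat(o["tool_rot"]);print(R.as_matrix().round(3))
show([.4905,-.1605,.055],185.2)
piv=np.array([595.05,-151.55]);p=o["position"][:2]*1000
print("radius",np.hypot(*(p-piv)),"ang",np.degrees(np.arctan2(*(p-piv)[::-1])))
E
```

```text
[-5.32371442e-01  6.48686602e-01  1.83822242e+00 -4.88635144e-04
  6.53825690e-01 -2.18775001e+00]
[[-0.996 -0.085  0.001]
 [-0.085  0.996 -0.001]
 [-0.001 -0.001 -1.   ]]
t 11.1 pos [ 490.1 -160.    57.1] F [-0.2 -1.2  2.6] -> shift cm [-0.03 -0.05  0.21] turn [-0.04  0.03 -0.33] w 0.0133
radius 105.27878373526985 ang -175.39407644405514
```

Emit:
{"method": "drive_tool", "body": {
  "targets": [-0.04,0.92,0,0,0,5,-0.16,1.82,0,0,0,10,-0.36,2.72,0,0,0,15,-0.63,3.59,0,0,0,20,-0.98,4.44,0,0,0,25,-1.41,5.25,0,0,0,30,-1.9,6.02,0,0,0,35,-2.46,6.75,0,0,0,40,-3.08,7.42,0,0,0,45,-3.75,8.04,0,0,0,50,-4.48,8.6,0,0,0,55,-5.25,9.09,0,0,0,60]
}}

```text
time: 12.1
position: [0.5344, -0.0648, 0.0571]
tool_rot: [0.464, 0.886, -0.001, -0.0]
ft_force: [-2.0, -3.7, 3.6]
grip_width: 0.0134
```

```bash
cat > arm.py <<'E'
from h import *
o=robot.get_obs();print(o["q"].round(3),"t",o["time"],"w",o["grip_width"])
R=Ro.from_quat(o["tool_rot"]);M=R.as_matrix();print("yaw",np.degrees(np.arctan2(M[1,0],M[0,0])),"tilt",M[:,2].round(3))
piv=np.array([595.05,-151.55]);p=o["position"][:2]*1000
a=np.degrees(np.arctan2(*(p-piv)[::-1]))
print("pos",o["position"].round(4),"radius",np.hypot(*(p-piv)),"ang",a, "closing deg",(185.2-a)%360)
print("F tool",R.inv().apply(o["ft_force"]).round(1),"M",o["moment"].round(2))
E
python3 arm.py
```

```text
[-0.328  0.666  1.78  -0.002  0.696 -0.931] t 12.1 w 0.013420757800637092
yaw 124.66221351782275 tilt [-0.001 -0.001 -1.   ]
pos [ 0.5344 -0.0648  0.0571] radius 105.85030252867855 ang 124.98820356259125 closing deg 60.211796437408736
F tool [-1.9 -3.8 -3.6] M [-0.61  0.22  0.01]
```

Emit:
{"method": "drive_tool", "body": {
  "targets": [-0.04,0.92,0,0,0,5,-0.16,1.82,0,0,0,10,-0.36,2.72,0,0,0,15,-0.63,3.59,0,0,0,20,-0.98,4.44,0,0,0,25,-1.41,5.25,0,0,0,30,-1.61,5.56,0,0,0,32,-1.8,5.87,0,0,0,34,-1.8,5.87,0,0,0,34,-1.8,5.87,0,0,0,34]
}}

```text
time: 12.93
position: [0.5913, -0.046, 0.057]
tool_rot: [0.701, 0.713, -0.001, -0.001]
ft_force: [-4.7, -2.2, 6.1]
grip_width: 0.0135
```

```bash
python3 arm.py
```

```text
[-0.265  0.714  1.635 -0.002  0.796 -0.28 ] t 12.9333 w 0.013481377220383799
yaw 90.90684078163869 tilt [-0.004 -0.    -1.   ]
pos [ 0.5913 -0.046   0.057 ] radius 105.58469641380165 ang 92.02993398413125 closing deg 93.17006601586874
F tool [-2.2 -4.7 -6. ] M [-0.33  0.59  0.06]
```

Emit:
{"method": "drive_tool", "body": {
  "targets": [-0.01,0.37,0,0,0,2,-0.03,0.73,0,0,0,4,-0.04,0.91,0,0,0,5,-0.06,1.1,0,0,0,6,-0.06,1.1,0,0,0,6,-0.06,1.1,0,0,0,6]
}}

```text
time: 13.43
position: [0.6008, -0.0462, 0.057]
tool_rot: [0.738, 0.675, -0.002, -0.002]
ft_force: [-6.5, -2.0, 7.2]
grip_width: 0.0133
```

```bash
python3 arm.py;  python3 - <<'E'
from meas import *
for n in("wrist","top","side"):
    o=robot.get_obs(); p,d=robot.camera(n)
    cv2.imwrite(f"pics/{n}9.png",p[:,:,::-1]); np.savez(f"{n}9.npz",d=d,T=wristT(o))
    if n=="top": cv2.imwrite("pics/top9z.png",cv2.resize(p[80:230,190:340,::-1],None,fx=4,fy=4,interpolation=cv2.INTER_CUBIC))
    if n=="side": cv2.imwrite("pics/side9z.png",cv2.resize(p[110:240,270:470,::-1],None,fx=4,fy=4,interpolation=cv2.INTER_CUBIC))
E
```

```text
[-0.261  0.723  1.608 -0.002  0.817 -0.171] t 13.4333 w 0.013258029993668702
yaw 84.93409912426316 tilt [-0.007  0.    -1.   ]
pos [ 0.6008 -0.0462  0.057 ] radius 105.55199125077979 ang 86.86643650115317 closing deg 98.33356349884681
F tool [-2.6 -6.4 -7.2] M [-0.2   0.87  0.1 ]
```

View pics/wrist9.png

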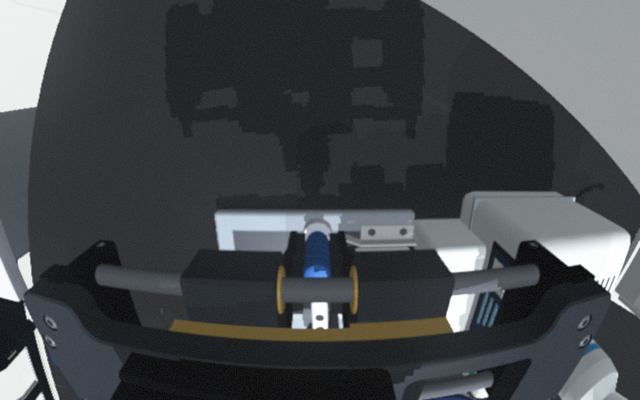

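View pics/top9z.png

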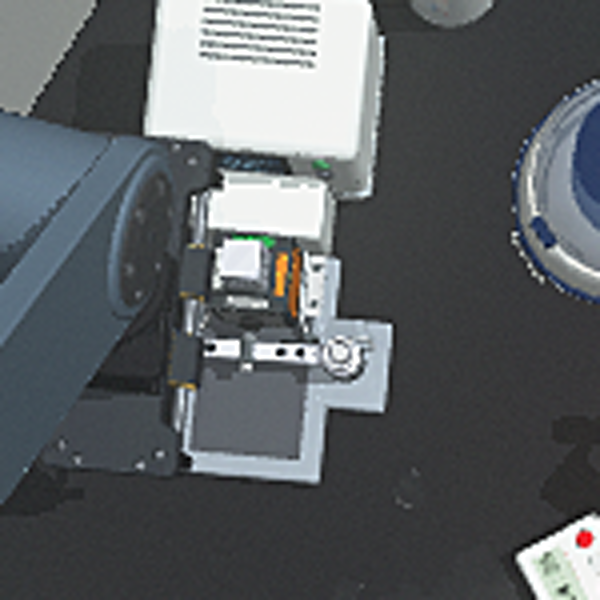

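View pics/side9z.png

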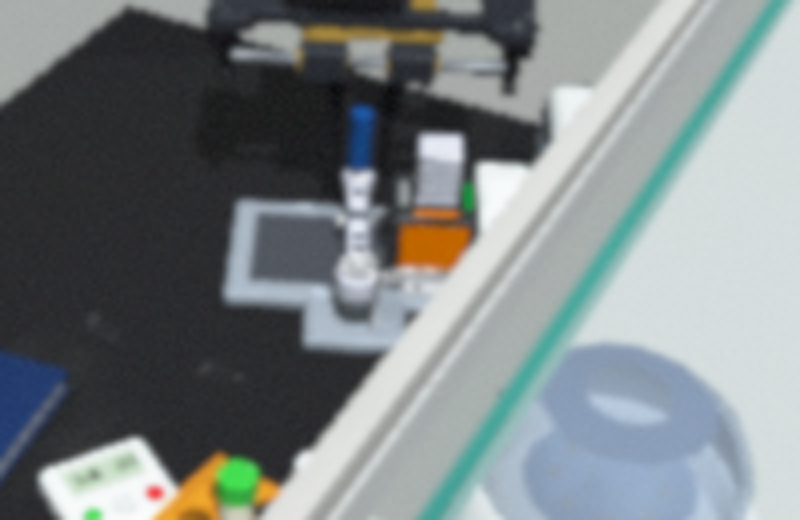

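Emit:
{"method": "drive_tool", "body": {
  "targets": [0,0.1,0,0,0,0,0,0.2,0,0,0,0,0,0.3,0,0,0,0,0,0.3,0,0,0,0,0,0.3,0,0,0,0,0,0.3,0,0,0,0]
}}

```text
time: 14.08
position: [0.6026, -0.0463, 0.057]
tool_rot: [0.738, 0.675, -0.003, -0.003]
ft_force: [-8.4, -1.3, 9.4]
grip_width: 0.0131
```

```bash
python3 arm.py
```

```text
[-0.26   0.726  1.601 -0.002  0.824 -0.17 ] t 14.0833 w 0.013131544373252846
yaw 84.91978488425713 tilt [-0.009  0.001 -1.   ]
pos [ 0.6026 -0.0463  0.057 ] radius 105.56942348733914 ang 85.88289662518937 closing deg 99.31710337481061
F tool [-2.  -8.3 -9.4] M [-0.3   1.15 -0.01]
```

Emit:
{"method": "drive_tool", "body": {
  "targets": [0,0.1,0,0,0,0,0,0.2,0,0,0,0,0,0.3,0,0,0,0,0,0.3,0,0,0,0,0,0.3,0,0,0,0,0,0.3,0,0,0,0]
}}

```text
time: 14.58
position: [0.6034, -0.0463, 0.0569]
tool_rot: [0.738, 0.675, -0.005, -0.005]
ft_force: [-11.7, -2.4, 12.5]
grip_width: 0.0131
```

```bash
python3 arm.py
```

```text
[-0.26   0.728  1.595 -0.003  0.833 -0.169] t 14.5833 w 0.013136436512676718
yaw 84.93312745351878 tilt [-0.014  0.001 -1.   ]
pos [ 0.6034 -0.0463  0.0569] radius 105.59142387462647 ang 85.45892410936594 closing deg 99.74107589063405
F tool [ -3.4 -11.6 -12.3] M [-0.35  1.75 -0.01]
```

Emit:
{"method": "drive_tool", "body": {
  "targets": [0,0.1,0,0,0,0,0,0.2,0,0,0,0,0,0.2,0,0,0,0,0,0.2,0,0,0,0,0,0.2,0,0,0,0,0,0.2,0,0,0,0]
}}

```text
time: 15.08
position: [0.6037, -0.0462, 0.0568]
tool_rot: [0.738, 0.675, -0.006, -0.007]
ft_force: [-13.9, -1.5, 14.6]
grip_width: 0.0132
```

```bash
python3 arm.py;  python3 - <<'E'
from meas import *
p,d=robot.camera("top"); np.save("top10.npy",d)
cv2.imwrite("pics/top10.png",p[:,:,::-1])
cv2.imwrite("pics/top10z.png",cv2.resize(p[130:190,225:300,::-1],None,fx=8,fy=8,interpolation=cv2.INTER_CUBIC))
E
python3 arm.py | head -1
```

```text
[-0.259  0.729  1.591 -0.004  0.839 -0.169] t 15.0833 w 0.013205470073560288
yaw 84.9543362942147 tilt [-0.018  0.002 -1.   ]
pos [ 0.6037 -0.0462  0.0568] radius 105.65622216733179 ang 85.32465076162534 closing deg 99.87534923837465
F tool [ -2.7 -14.  -14.4] M [-0.38  2.3  -0.03]
[-0.259  0.729  1.591 -0.004  0.839 -0.169] t 15.1333 w 0.01345898274199828
```

View pics/top10z.png

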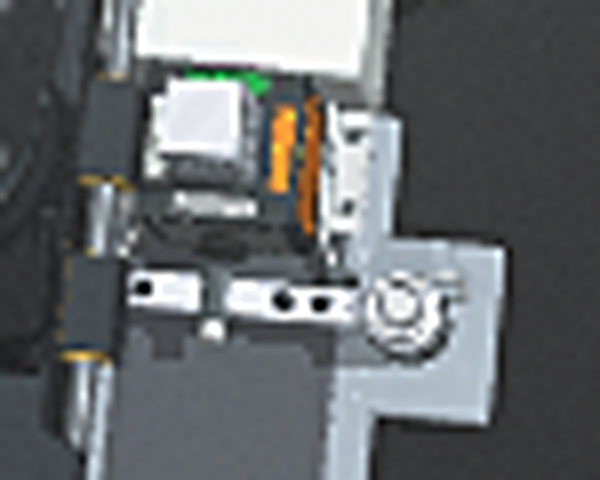

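Emit:
{"method": "drive_tool", "body": {
  "targets": [0,0,0,0,0,0,0,0,0,0,0,0,0,0,0,0,0,0,0,0,0,0,0,0,0,0,0,0,0,0,0,0,0,0,0,0]
}}

```text
time: 15.63
position: [0.6037, -0.0462, 0.0568]
tool_rot: [0.737, 0.675, -0.006, -0.007]
ft_force: [-14.4, -2.3, 13.8]
grip_width: 0.0132
```

```bash
python3 arm.py;  python3 - <<'E'
from meas import *
p,d=robot.camera("side"); 
cv2.imwrite("pics/side10z.png",cv2.resize(p[110:210,310:430,::-1],None,fx=6,fy=6,interpolation=cv2.INTER_CUBIC))
d=np.load("top10.npy");th=np.radians(-4.75);ex=np.array([np.cos(th),np.sin(th)]);ey=np.array([-ex[1],ex[0]]);oo=np.array([644.9,-95.5])
v,u=np.mgrid[0:400,0:640];W=fixw("top",u,v,d)
m=(W[...,2]>.09)&(W[...,2]<.104)&(u>240)&(u<260)&(v>135)&(v<155)
X=W[m][:,:2]*1000; print("head top",m.sum(),[((X.mean(0)-oo)@e).round(1) for e in(ex,ey)],cv2.minAreaRect(X.astype(np.float32)))
# arm bar line
m=(W[...,2]>.036)&(W[...,2]<.05)&(u>240)&(u<270)&(v>160)&(v<172); X=W[m][:,:2]*1000
l=cv2.fitLine(X.astype(np.float32),cv2.DIST_HUBER,0,.01,.01).ravel(); print(m.sum(),"bar dir",np.degrees(np.arctan2(l[1],l[0])),[((X.mean(0)-oo)@e).round(1) for e in(ex,ey)])
E
```

```text
[-0.259  0.729  1.591 -0.004  0.839 -0.169] t 15.6333 w 0.01321787400816451
yaw 84.95806965684665 tilt [-0.018  0.002 -1.   ]
pos [ 0.6037 -0.0462  0.0568] radius 105.66378789502383 ang 85.32134010785899 closing deg 99.878659892141
F tool [ -3.6 -14.4 -13.5] M [-0.4   2.21  0.06]
head top 109 [np.float64(-0.3), np.float64(-1.4)] ((645.0797119140625, -96.41680908203125), (24.241552352905273, 24.655424118041992), 87.09455108642578)
174 bar dir 87.17923 [np.float64(-43.8), np.float64(-9.9)]
```

View pics/side10z.png

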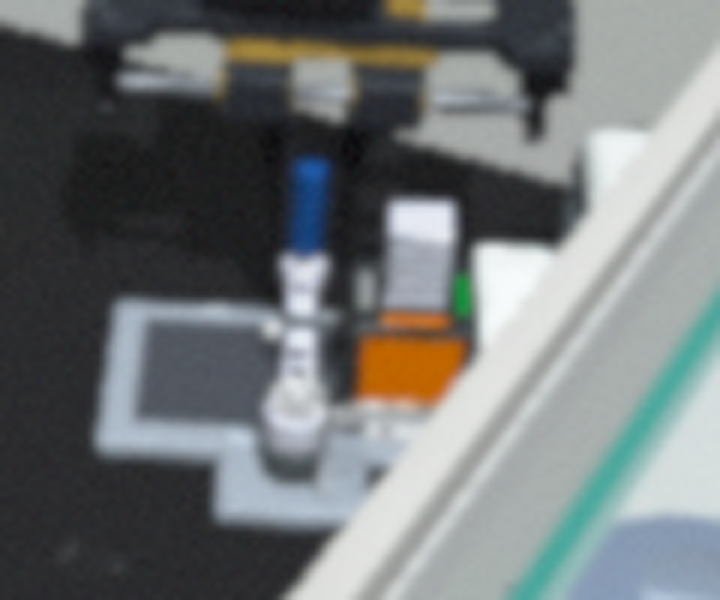

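```bash
python3 -c "
from rig import robot
print(robot.hand_in())"
```

```text
the job is handed in; nothing more can be done
None
```

I turned the block square to the meter and set it between the guides with the green tile against the port. I let it go, then swung the presser arm round to its stop and handed the job in at about 15.7 s, still gripping the handle.

**Last checks that agreed**
- **Block:** it was pushed against the port with about 5 N before release. Afterwards its yaw measured about -4.5°, against about -4.7° for the meter. The last top view put the head about 0.3 mm along x and 1.4 mm in y from the nest, and it looked upright from the side.
- **Presser arm:** the closing angle worked out from the gripper pose is 99.9° of the nominal 100°. The push rose from about 8 N to 14 N over roughly the last 1 mm, which fits a hard stop. It held still over 0.5 s of waiting.
- **Plunger:** the top view shows it against the middle of the block's rear side. Its force could not be measured directly.
- **Bystanders:** the arm passed well above the timer, dishes, bottle and forceps, but I did not measure their positions again at the end.

**Checks that disagreed or were odd**
- **Starting angle:** the block began with green only about 13° off the port, not the 45 to 180° stated. The colour strips and the tile faces agreed on which side was green.
- **Bar direction:** a coarse line fit in the top view gave 87.2° against the expected 85.3°. I trusted the force and the gripper pose instead.
- **Vertical load:** while holding, the tool also felt about 14 N upwards and leaned about 1°. I left it because it was steady.

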